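# Rock a bowed tile and mark its high spot

## Task

The long beige tile on the dark flat slab is bowed: it see-saws on one hidden high spot beneath it. Rock it with light presses on its ends (it is brittle, so no hard pushing against the slab), work out from how it tilts each way where along its length the high spot lies, and stand the brass marker upright on the tile's centre line right over that spot. Set the marker down without dropping it, do not shift the tile about and leave the other things alone.

Things in the scene. Friction and masses are not known exactly. Their poses are not given: they have to be found in the camera images.
- plate: dark grey flat, level reference slab, fixed on the bench, 180 mm (x) x 380 mm (y) x 30 mm thick; origin at the centre of its underside, so its flat top is 30 mm above the origin
- tile: beige tile, gold lines, white flowers, 100 mm wide (its x), 300 mm long (its y), 8 mm thick (z, up), 0.38 to 0.55 kg; origin at the middle of its underside. Under it a ridge across nearly its full width stands 4 to 6 mm proud, 0 to 60 mm from the middle toward either end (hidden, changing). The tile see-saws on it: one end edge rests on the slab, or it balances if the ridge is near the middle
- end_pos (a point): middle of the lower edge of the tile's +y end, 150 mm from its middle. Pressing the tile's top 15 mm in from either end tips it over with 0 to 4.5 N, until that end's edge is on the slab and it comes up hard
- end_neg (a point): middle of the lower edge of the tile's -y end, 150 mm from its middle. With a ridge of height h at y = s the tile's y axis slopes h/(150 mm + s) when this end is down and h/(150 mm - s) the other way when the +y end is down
- marker: brass marker weight, round, upright, 36 mm across at the foot (lowest 12 mm), 28 mm across from 16 to 36 mm up, 40 mm tall, 0.13 kg; origin at the centre of its foot. Stands on the bench left or right of the slab
- level: small yellow spirit level, 20 x 110 x 20 mm high, lying near the slab's robot side; a bystander, to be left alone; origin under its middle
- tub: small blue tub for tile spacers, 44 mm across, 30 mm high, near the slab's robot side; a bystander, to be left alone; origin under its middle
- knife: spatula-like filling knife, 200 mm long, lying flat far out on the left; a bystander, to be left alone; origin under its middle
- shampoo: green bottle with a lilac cap, 60 mm across, 180 mm tall, standing far out on the right; a bystander, to be left alone; origin under its middle
- soap: lilac bar of soap, 55 x 85 x 25 mm, to the left or right of the slab, on the side away from the marker; a bystander, to be left alone; origin under its middle
Things that resemble listed ones, but are neither listed nor needed, are in the scene too. What is meant by the marker is not white, and is the smaller of those in its own colour.

How it is judged:
On the way:
1. the tile has been rocked over: under the press of the fingers, where it lies on the slab, both its ends have changed height by more than 2 mm (distance of each of end_pos, end_neg from where it was at the start of the episode above 0.002 m and distance of tile from where it was at the start of the episode below 0.015 m and contact force between the fingers and tile above 0.5 N and contact force between tile and plate above 1 N), for 0.1 s.
At the end, for the whole second after the job is handed in: the brass marker stands upright and at rest on the tile, its axis within 14 mm of the point where the ridge crosses the tile's centre line; the tile is at rest on the slab within 30 mm of where it lay (horizontal distance between marker and crown_c0 below 0.014 m and z of marker in the frame of tile between 0.006 and 0.011 m and angle between marker's own z axis and vertical below 0.15 rad and distance of tile from where it was at the start of the episode below 0.03 m and linear speed of each of marker, tile below 0.02 m/s and contact force between marker and tile above 0.5 N); the robot touches nothing.
It fails at once if the fingers press on the tile with more than 25 N (contact force between the fingers and tile above 25 N).
It fails at once if the marker is dropped: it moves free of the fingers at more than 0.4 m/s (linear speed of marker above 0.4 m/s and contact force between the fingers and marker below 0.01 N).
It fails at once if a bystander is moved by more than 30 mm (distance of any of level, tub, knife, shampoo, soap from where it was at the start of the episode above 0.03 m).
It also fails if it takes over 58 s, if anything falls off the work surface, if the arm or the gripper's body presses on something with over 40 N, if the wrist force passes 120 N, or if a joint passes its speed limit or range.

## Robot

A 6-joint arm with a two-finger parallel gripper is mounted at the origin on the work surface. World frame = base frame: x ahead of the robot, y to its left, z up, the work surface at z = 0. Lengths are in m, angles in rad, forces in N, time in s.
With the tool pointing down it reaches from about 0.375 to 0.925 m from the base axis. Payload 5.7 kg.
Tool frame: the origin (TCP) lies at the very end of the fingers, on their centre line; the grasp point (between the pads) lies behind it (arm.grip_depth is the z of the grasp point in the tool frame, in m); z points along the fingers, y is the line along which they close (so a half turn about z gives the same grasp; the last joint's range is limited). The gripper opens to 88 mm and grips with 3 to 60 N. Pads are 20 mm wide; open, the fingers measure 115 mm over their backs; the gripper's body (75 mm by 178 mm) begins 61 mm behind the grasp point.
Start: joints at [-1.401, 0.359, 1.51, -0, 1.272, -0.115], TCP at [0.169, -0.576, 0.223] pointing down, gripper open.
Joint ranges: [-2.97, 2.97], [-1.01, 2.36], [0.21, 2.38], [-0.96, 4.11], [0.2, 2.71], [-2.98, 2.98]. Speed limits (rad/s): [2.39, 2.39, 3.14, 3.14, 3.14, 3.14].

## Interface

Orientations are given as a unit quaternion [x, y, z, w].
In Python, from workcell import arm, kin, sense, eyes gives the robot as it stands. Calls block until the motion is done:
- arm.move_ptp(position, orientation): joint-space move of the TCP to a pose.
- arm.line_to(position, rot=None, vel=0.15): straight line of the TCP; rot=None keeps the orientation; vel is the mean speed in m/s.
- arm.set_joints(angles): joint-space move.
- arm.gripper_to(opening, newtons=None): finger opening in m; newtons is the grip in N (None keeps the last); returns when the fingers have stopped.
- arm.hold(seconds).
- kin.ik(position, orientation): joint angles nearest the present ones, or None.
- sense(): the state.
- eyes.read_camera(name): name is "scene" or "top" or "wrist"; returns (picture, depth): 400x640x3 uint8, red, green, blue; 400x640 float32, m along the optical axis (not along the pixel's ray), 0 where there is no reading.
- eyes.camera_model(name): a dict with "mtx" (3x3 intrinsics, pixels), "view" (4x4, takes a point from world to camera coordinates). Camera axes: x right, y down, z forward; pixel columns grow to the right and rows downward; lengths in m; the calibration is good to about 2 mm. A picture is of the moment at which its call begins: read the wrist's pose just before it. camera_model takes no time and is no camera call; for the wrist camera it gives the pose at the moment of the call.
A pose or a line that the arm cannot do raises arm.PlanningError and nothing moves.
- arm.sign_off(): hands the job in; it is judged then, once.
The state is a dict: "clock": time; "joint_positions": joint angles; "dq": joint speeds; "effort": joint torques, N m; "eef_pos": TCP position; "ee_rot": TCP orientation; "wrist_force": force on the tool from outside, world axes, zero at the start; "ft_torque": the same for the moment, N m; "grip_width": finger opening in m; "finger_force": force on a finger pad.
Only numpy, scipy, OpenCV 4.12 (cv2) and the standard library are available. Lean on these libraries where they do the work, as an engineer would, in place of code of your own. Each camera call takes 0.05 s, during which the arm holds its last target. There are 200 camera calls.

## Working session

There is one attempt and no reset: what is moved stays moved. The work goes in short steps, each a Python script; the robot and the scene stay as the last script left them, time stands still between calls to the robot, and variables do not carry over. Pictures are saved under pics/ and viewed, at most 10 in all, crops included, and the job is handed in when it is done.

```bash
ls; mkdir -p pics
cat > h.py <<'E'
import numpy as np, cv2
from workcell import arm, kin, sense, eyes
def cloud(name):
    m=eyes.camera_model(name); im,d=eyes.read_camera(name)
    K=m["mtx"];V=np.array(m["view"]);v,u=np.mgrid[:400,:640]
    c=np.stack([(u-K[0][2])/K[0][0]*d,(v-K[1][2])/K[1][1]*d,d],-1)
    w=(c-V[:3,3])@V[:3,:3]; w[d<=0]=np.nan
    return im,d,w
def save(n,im): cv2.imwrite(f"pics/{n}.png",im[...,::-1])
E
python3 - <<'E'
from h import *
for n in("top","scene"):
    im,d,w=cloud(n); save(n,im); np.savez(n,im=im,d=d,w=w)
    print(n,np.linalg.inv(eyes.camera_model(n)["view"])[:3,3])
print(sense(),arm.grip_depth)
E
```

```text
pics
top [0.36580625 0.00840852 1.45584996]
scene [1.23573074 0.05333191 0.94507109]
{'clock': 0.1, 'joint_positions': array([-1.40111282e+00,  3.59433634e-01,  1.51133055e+00,  1.99507544e-06,
        1.27252825e+00, -1.15127805e-01]), 'dq': array([ 8.07052328e-04, -2.17411975e-04, -2.11649710e-03, -3.90735445e-04,
        1.38466518e-03,  9.76668522e-05]), 'effort': array([ 2.36172536e-04, -5.16354811e+01, -2.71406168e+01,  6.76713162e-02,
        2.75603664e-02, -2.75430818e-05]), 'eef_pos': array([ 0.16845439, -0.57520064,  0.22189086]), 'ee_rot': array([ 9.89877123e-01,  1.41924485e-01, -2.22273948e-05, -8.49599303e-04]), 'wrist_force': array([-0.13228796, -0.35526901, -0.38813535]), 'ft_torque': array([-0.01788932,  0.00118953,  0.03576194]), 'finger_force': 0.0, 'grip_width': 0.08796553037506798} -0.0187
```

View pics/top.png

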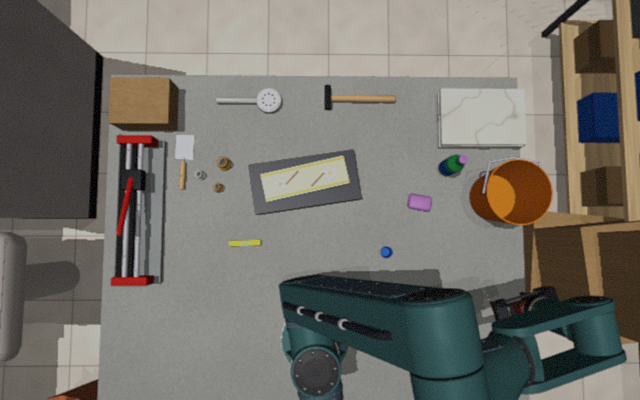

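View pics/scene.png

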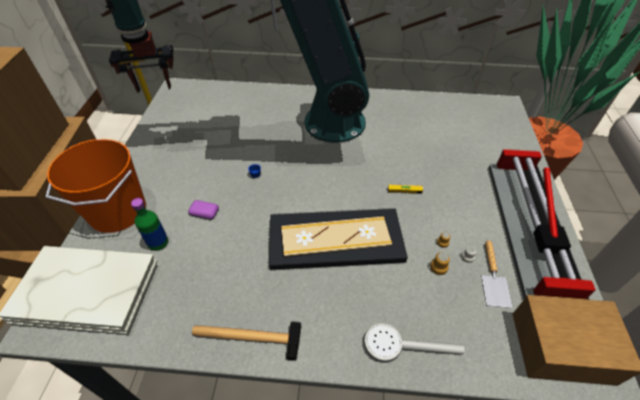

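The top view shows the slab and tile at about (305,180), with yaw of about 10°. There are three marker-like things: large brass at (223,163), small brass at (218,188) and white at (201,175). The small brass one is the target. In the scene view the same small brass one is at (444,240).

Run:
```python
from h import *
def pl(w,m):
    p=w[m];p=p[np.isfinite(p).all(1)]
    A=np.c_[p[:,:2]-p[:,:2].mean(0),np.ones(len(p))]
    for _ in range(4):
        c=np.linalg.lstsq(A,p[:,2],rcond=None)[0];r=p[:,2]-A@c;k=abs(r)<2.5*r.std()+1e-6;p=p[k];A=A[k]
    return c,r.std(),len(p)
for n,px,sl in(("top",[(188,218),(163,223),(175,201)],np.s_[140:220,240:370]),("scene",[(240,444),(262,440),(254,469)],np.s_[205:270,265:410])):
    z=np.load(n+".npz");im,w=z["im"],z["w"]
    for v,u in px:
        q=w[v-14:v+15,u-14:u+15].reshape(-1,3); q=q[(q[:,2]>.012)&(q[:,2]<.1)]
        s=q[np.linalg.norm(q[:,:2]-w[v,u,:2],axis=1)<.035]
        t=s[s[:,2]>np.percentile(s[:,2],90)-.006]
        print(n,u,v,"ext",s.min(0),s.max(0),"topc",t.mean(0),len(s))
    sub=w[sl];hsv=cv2.cvtColor(im,cv2.COLOR_RGB2HSV)[sl]
    m=(sub[...,2]>.03)&(sub[...,2]<.055)&(hsv[...,2]>110)
    m=cv2.morphologyEx(m.astype(np.uint8),cv2.MORPH_CLOSE,np.ones((5,5)))
    nn,l,st,_=cv2.connectedComponentsWithStats(m);m=l==1+st[1:,4].argmax()
    p=sub[m];p=p[np.isfinite(p).all(1)]
    print("tile",cv2.minAreaRect((p[:,:2]*1000).astype(np.float32)),pl(sub,m))
    d=(sub[...,2]>.02)&(sub[...,2]<.045)&(hsv[...,2]<90)
    p=sub[d];print("slab",cv2.minAreaRect((p[:,:2]*1000).astype(np.float32)),pl(sub,d))
    c=pl(w,(abs(w[...,2])<.01)&(abs(w[...,1])<.4));print("bench",c)
```

```text
top 218 188 ext [0.51470555 0.33387033 0.01208429] [0.54698815 0.36715885 0.04336751] topc [0.53226634 0.34956345 0.03779068] 56
top 223 163 ext [0.59558536 0.30651088 0.01229139] [0.6402054  0.35396535 0.0595397 ] topc [0.61639645 0.32735939 0.05336439] 111
top 201 175 ext [0.56091997 0.39922737 0.01226166] [0.59354308 0.4312024  0.04347505] topc [0.57627376 0.41411586 0.0384103 ] 58
tile ((562.7000732421875, 41.21141815185547), (105.92666625976562, 306.73089599609375), 12.945612907409668) (array([ 0.00398851, -0.0213089 ,  0.04131662]), np.float64(0.0029243272750623227), 2395)
slab ((551.4832153320312, 37.02296447753906), (178.1705780029297, 372.2088623046875), 8.70261287689209) (array([0.00153048, 0.00021353, 0.02967837]), np.float64(0.003015551426707739), 1114)
bench (array([-4.69133332e-04,  8.04732200e-04,  4.73460200e-05]), np.float64(0.0029414139727113402), 49375)
scene 444 240 ext [0.51890818 0.33172742 0.01231813] [0.55053577 0.3624671  0.0426881 ] topc [0.53887768 0.34408988 0.03789628] 102
scene 440 262 ext [0.60247935 0.30248532 0.01203496] [0.64468851 0.34832352 0.05729662] topc [0.62507757 0.32433713 0.05134337] 236
scene 469 254 ext [0.56575856 0.39344151 0.01221136] [0.59623187 0.42602282 0.04115135] topc [0.58282644 0.40806505 0.03711418] 113
tile ((555.8641357421875, 36.47224426269531), (115.216796875, 305.7059326171875), 12.710190773010254) (array([ 0.00187464, -0.02310074,  0.04144501]), np.float64(0.0016841403154307843), 3039)
slab ((554.7933349609375, 36.94734191894531), (180.615478515625, 378.96453857421875), 8.518943786621094) (array([-0.00301963, -0.00046516,  0.02993186]), np.float64(0.0017273093578660098), 3348)
bench (array([-0.00127514, -0.00082968,  0.00015244]), np.float64(0.0017235733405387128), 64130)
```

```bash
cat >> h.py <<'E'
DOWN=[1,0,0,0]
C=np.array([.559,.038]);TH=np.radians(12.8);U=np.array([-np.sin(TH),np.cos(TH)]);N=np.array([np.cos(TH),np.sin(TH)])
def slope(name,n=12,lo=-.14,hi=.14,c=C):
    ms=[];W=[]
    for _ in range(n): im,d,w=cloud(name);W.append(w)
    out=[]
    for w in W+[np.nanmedian(W,0)]:
        q=w[...,:2]-c;a=q@U;b=q@N
        m=(a>lo)&(a<hi)&(abs(b)<.042)&(w[...,2]>.03)&(w[...,2]<.065)
        A=np.c_[a[m],b[m],np.ones(m.sum())];z=w[...,2][m]
        for _ in range(4):
            x=np.linalg.lstsq(A,z,rcond=None)[0];r=z-A@x;k=abs(r)<2.5*r.std();A=A[k];z=z[k]
        out.append(x)
    out=np.array(out);print(name,"slopes mean",out[:-1].mean(0),"std",out[:-1].std(0),"median-img",out[-1],"rms",r.std(),len(z))
    return im,np.nanmean(W,0)
def press(a,fstop,zstart,zmin,step=.0005):
    p=C+a*U
    arm.line_to([*p,zstart],vel=.05);arm.hold(.3);f0=np.mean([sense()["wrist_force"][2] for _ in range(3)])
    z=zstart;log=[]
    while z>zmin:
        z-=step;arm.line_to([*p,z],vel=.02);s=sense();f=s["wrist_force"][2]-f0;log.append((round(s["eef_pos"][2]*1000,2),round(f,2)))
        if f>fstop: break
    return z,log
E
python3 - <<'E'
from h import *
slope("scene");slope("top")
arm.gripper_to(0,10)
s=sense();arm.line_to([s["eef_pos"][0],s["eef_pos"][1],.4],vel=.25)
arm.move_ptp([*(C-.135*U),.25],DOWN)
arm.line_to([*(C-.135*U),.07],vel=.15)
print(sense()["clock"])
z,l=press(-.135,6,.055,.034);print(z,l)
im,w=slope("scene",15,lo=-.07);save("press",im);slope("top",6,lo=-.07,hi=.14)
s=sense();print(s["clock"],s["wrist_force"],s["eef_pos"])
E
```

```text
scene slopes mean [-0.02257526 -0.00253643  0.04138779] std [5.06146229e-04 1.67371074e-03 2.82911835e-05] median-img [-0.02264876 -0.00258866  0.04138132] rms 0.000555974540233598 2307
top slopes mean [-0.02071354 -0.00058096  0.04138556] std [9.43179072e-04 2.69610911e-03 7.04188396e-05] median-img [-0.02071123 -0.00055443  0.04136178] rms 0.0010130057896829173 1872
7.1917
0.038499999999999986 [(np.float64(54.54), np.float64(1.27)), (np.float64(53.95), np.float64(1.32)), (np.float64(53.45), np.float64(1.31)), (np.float64(52.97), np.float64(0.53)), (np.float64(52.45), np.float64(2.27)), (np.float64(51.93), np.float64(0.41)), (np.float64(51.48), np.float64(2.13)), (np.float64(50.96), np.float64(1.35)), (np.float64(50.47), np.float64(0.24)), (np.float64(49.96), np.float64(1.24)), (np.float64(49.47), np.float64(1.07)), (np.float64(48.96), np.float64(1.04)), (np.float64(48.44), np.float64(1.06)), (np.float64(47.93), np.float64(1.51)), (np.float64(47.48), np.float64(1.13)), (np.float64(46.95), np.float64(1.16)), (np.float64(46.47), np.float64(1.52)), (np.float64(45.95), np.float64(1.55))
[... 322 characters left out ...]
1.46), np.float64(2.99)), (np.float64(40.99), np.float64(3.53)), (np.float64(40.48), np.float64(2.75)), (np.float64(39.97), np.float64(2.35)), (np.float64(39.46), np.float64(2.83)), (np.float64(39.09), np.float64(4.22)), (np.float64(38.98), np.float64(7.46))]
scene slopes mean [ 0.03682477 -0.00127549  0.04371911] std [4.42318644e-04 2.34777118e-03 3.74599671e-05] median-img [ 0.03690599 -0.00167465  0.0437022 ] rms 0.0005227869003241068 1694
top slopes mean [ 0.03773065 -0.00036845  0.04342757] std [0.00100187 0.00451493 0.00012245] median-img [0.03718764 0.00157532 0.04344257] rms 0.0013018355699217275 1207
17.2417 [-0.71701418 -1.85802349  7.90368898] [ 0.58899896 -0.09367766  0.03896987]
```

View pics/press.png

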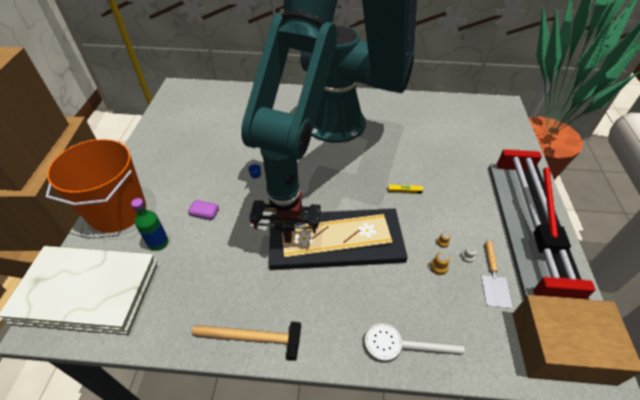

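The press view shows the closed fingers at (293,240) holding the tile's right end down, with its left end (390,225) raised. The slopes are 0.0226 at rest and 0.037 pressed. Slope ratio gives s ≈ -36 mm and the plane crossing gives -39 mm, so I use about -38 mm, toward the right end. Next I lift off gently and look with the wrist camera over the tile and the marker.

Run:
```python
from h import *
p=C-.135*U
arm.line_to([*p,.048],vel=.02);arm.line_to([*p,.15],vel=.15)
arm.line_to([.50,.04,.36],vel=.25);arm.hold(.2)
im,d,w=cloud("wrist");save("w1",im);np.savez("w1",im=im,w=w)
arm.gripper_to(.07,10)
arm.line_to([.48,.347,.27],vel=.25);arm.hold(.2)
im2,d,w=cloud("wrist");np.savez("w2",im=im2,w=w)
slope("scene",4)
save("w12",np.vstack([im,im2])[::2,::2]);print(sense()["clock"])
```

```text
scene slopes mean [-0.0227905  -0.00327589  0.04140625] std [5.35751458e-04 3.76477889e-04 2.40113106e-05] median-img [-0.02267858 -0.0034074   0.0414196 ] rms 0.0008706237840265574 2314
23.1917
```

View pics/w12.png

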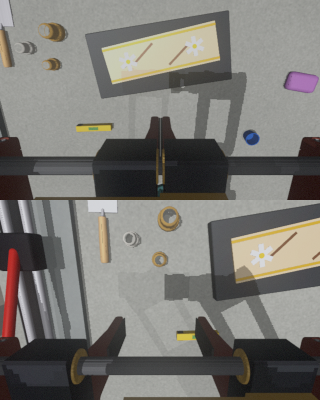

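Upper wrist view: the whole tile spans about (206..440, 40..168) in full-resolution pixels. Lower view: the small brass marker is at about (320,118), with the larger one at (338,38).

Run:
```python
from h import *
z=np.load("w1.npz");im,w=z["im"],z["w"];hsv=cv2.cvtColor(im,cv2.COLOR_RGB2HSV)
m=np.zeros((400,640),np.uint8);m[20:185,190:460]=1
m&=((w[...,2]>.033)&(w[...,2]<.055)&(hsv[...,2]>120)).astype(np.uint8)
m=cv2.morphologyEx(m,cv2.MORPH_CLOSE,np.ones((7,7)));n,l,st,_=cv2.connectedComponentsWithStats(m);m=l==1+st[1:,4].argmax()
p=w[m];p=p[np.isfinite(p).all(1)];print("tile",cv2.minAreaRect((p[:,:2]*1000).astype(np.float32)),len(p))
# robust: 1/99 percentiles along axes
for ax in(U,N):
    a=(p[:,:2]-C)@ax;print(np.percentile(a,[.5,2,98,99.5]))
z=np.load("w2.npz");im,w=z["im"],z["w"]
q=w[90:150,285:355].reshape(-1,3);q=q[np.linalg.norm(q[:,:2]-[.534,.348],axis=1)<.03]
for lo,hi in((.004,.013),(.018,.034),(.0355,.05)):
    s=q[(q[:,2]>lo)&(q[:,2]<hi)];print(lo,len(s),s.min(0),s.max(0),cv2.minEnclosingCircle((s[:,:2]*1000).astype(np.float32)),s.mean(0))
```

```text
tile ((562.7814331054688, 36.56268310546875), (100.18385314941406, 300.611572265625), 12.78392219543457) 17614
[-0.15068189 -0.14648201  0.14074671  0.14558914]
[-0.04594727 -0.04433535  0.05144318  0.05283201]
0.004 122 [0.51593442 0.32971477 0.00687426] [0.55039894 0.36387067 0.01298946] ((533.625244140625, 346.5193786621094), 17.75065040588379) [0.53464862 0.34564057 0.0115671 ]
0.018 16 [0.52042971 0.33618811 0.02075804] [0.54747105 0.36054213 0.03395628] ((533.8250122070312, 347.2253723144531), 13.826087951660156) [0.54175383 0.3485478  0.03149418]
0.0355 185 [0.52062617 0.33400876 0.03554437] [0.54648945 0.35941806 0.04026072] ((533.6786499023438, 346.9807434082031), 13.358139991760254) [0.53355681 0.34695102 0.03766407]
```

Run:
```python
from h import *
M=[.5337,.347];T=[.5710,.0005]
arm.line_to([*M,.12],vel=.25);arm.line_to([*M,.008],vel=.1)
arm.gripper_to(.02,15);s=sense();print("grip",s["grip_width"],s["finger_force"],s["eef_pos"])
arm.line_to([*M,.15],vel=.15);print(sense()["grip_width"])
arm.line_to([*T,.15],vel=.25);arm.line_to([*T,.056],vel=.1);arm.hold(.3)
f0=np.mean([sense()["wrist_force"][2] for _ in range(3)]);z=.056
while z>.0485:
    z-=.0005;arm.line_to([*T,z],vel=.01);s=sense();f=s["wrist_force"][2]-f0
    print(round(s["eef_pos"][2]*1e3,2),round(f,2),end="; ")
    if f>2 and z<.0525: break
im,d,w=cloud("scene");save("place",im[180:290,240:440].repeat(3,0).repeat(3,1));print(s["clock"],s["grip_width"])
```

```text
grip 0.03402146276355692 15.01084463990992 [0.53374407 0.34711201 0.00809707]
0.03431732415993711
55.52 0.57; 54.93 -0.64; 54.41 0.45; 53.96 0.2; 53.49 -0.37; 52.96 -0.51; 52.46 -0.3; 51.96 0.61; 51.47 0.68; 50.95 -0.94; 50.54 1.02; 50.24 4.05; 32.9333 0.03465350394814517
```

View pics/place.png

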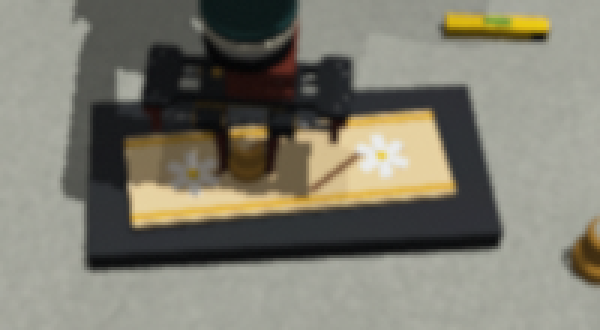

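The marker is held upright at (245,155) in the crop and touches the tile at the expected height. Now I release it.

Run:
```python
from h import *
T=[.5710,.0005]
arm.gripper_to(.055);arm.hold(.2)
arm.line_to([*T,.12],vel=.06);arm.line_to([.47,.02,.33],vel=.2);arm.hold(.3)
im,d,w=cloud("wrist");save("w3",im[:240])
q=w[...,:2]-T;m=(np.linalg.norm(q,axis=-1)<.03)&(w[...,2]>.074)&(w[...,2]<.1)
s=w[m];print(len(s),cv2.minEnclosingCircle((s[:,:2]*1000).astype(np.float32)),s.mean(0))
hsv=cv2.cvtColor(im,cv2.COLOR_RGB2HSV)
m=((w[...,2]>.034)&(w[...,2]<.055)&(hsv[...,2]>120)).astype(np.uint8)
m=cv2.morphologyEx(m,cv2.MORPH_CLOSE,np.ones((7,7)));n,l,st,_=cv2.connectedComponentsWithStats(m);p=w[l==1+st[1:,4].argmax()]
print(cv2.minAreaRect((p[np.isfinite(p).all(1)][:,:2]*1000).astype(np.float32)))
slope("scene",6,lo=-.01);print(sense()["clock"])
```

```text
239 ((570.6962280273438, -0.5583548545837402), 13.772107124328613) [ 5.70436244e-01 -3.40285142e-04  7.92034521e-02]
((562.915771484375, 36.304359436035156), (100.17797088623047, 300.4659423828125), 12.790975570678711)
scene slopes mean [-0.02175897 -0.00112342  0.04135297] std [9.68764639e-04 1.29687167e-03 6.76335835e-05] median-img [-0.02177733 -0.00077962  0.04133377] rms 0.0007175419819120892 1205
37.0083
```

View pics/w3.png

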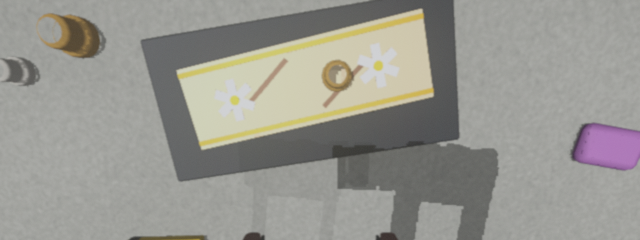

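The marker stands upright at about (338,75) on the centre line. It measures (0.5707, -0.0006), within 2 mm of the target, and the tile has not shifted. Handing in.

```bash
python3 -c "
from h import *
print(arm.sign_off())"
```

```text
the job is handed in; nothing more can be done
None
```

I rocked the tile, put the high spot about 37 mm from its middle toward its right-hand end (as the robot sees it), stood the brass marker upright on the centre line within 2 mm of that estimate, and handed in at about 37 s; the hand-in returned no verdict.

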